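# Open the blue tray of the counter rack

## Robot

A 6-joint arm with a two-finger parallel gripper is mounted at the origin on the work surface. World frame = base frame: x ahead of the robot, y to its left, z up, the work surface at z = 0. Lengths are in mm, angles in rad, forces in N, time in s.
With the tool pointing down it reaches from about 275 to 750 mm from the base axis. Payload 10.2 kg.
Tool frame: the origin (TCP) lies midway between the tips of the shut fingers; the grasp point (between the pads) lies 19 mm behind it (ctrl.pinch_z is the distance from the TCP to the grasp point, in mm); x points along the fingers, z is the direction in which the jaws open and shut, and the axes are right-handed (so a half turn about x gives the same grasp; the last joint's range is limited). The gripper opens to 85 mm and grips with 20 to 120 N. Pads are 22 mm wide; open, the fingers measure 114 mm over their backs; the gripper's body (76 mm by 85 mm) begins 54 mm behind the grasp point. The pads swing forward as they close: fully open they stand 13 mm farther back than shut.
Start: joints at [-0.223, 0.313, 1.498, -0, 1.331, -0.223], TCP at [525.006, -0.013, 231.294] pointing down, gripper open.
Joint ranges: [-2.94, 2.94], [-0.97, 2.17], [0.19, 2.56], [-1.23, 4.37], [0.02, 3.11], [-2.88, 2.88]. Speed limits (rad/s): [2.39, 2.39, 3.01, 3.14, 3.14, 3.14].

## Interface

Orientations are given as a unit quaternion [w, x, y, z].
In Python, from rig import ctrl, capture, workorder, nets gives the robot as it stands. The module is installed in compiled form; this text tells all that it offers.
- The arm moves only by the tool send_rows, never from a script. Its argument "rows" is text: rows parted by semicolons, each of 5 numbers parted by spaces: the opening, from 0 (shut) to 1 (fully open), then the shift along the tool's x, y, z in cm, then the turn about the tool's x in units of 5 degrees (1.0 is 5 degrees). In form: grip x y z yaw; .... A call has 1 to 12 rows; each row is the pose to reach, as a shift and turn from the pose commanded when the call began, along the tool's axes at that moment; what a row does not reach only later rows make up. A row lasts 1/10 s, in which the tool goes at most 50 mm and 8.59 degrees, less where a joint would pass 70% of its speed; a pose out of reach is approached as far as the arm can. A call with a gripper value outside its range is refused whole. The fingers move at their own pace and stop on an object; "grip_force" is the grip in N (left out, the last holds). Time passes only in rows, so rows that repeat a pose let the fingers close. It gives the time, the measured TCP pose, the force and the opening at its end, in the units of the state.
- ctrl.sense(): the state, without advancing time (a new reading comes with each control period).
- capture(name): name is "scene" or "side" or "wrist"; returns a dict with "pixels" (480x640x3 uint8, red, green, blue), "intrinsics" (3x3 intrinsics, pixels), "dist" ([k1, k2, p1, p2, k3] as OpenCV has them; the pictures are not rectified), "view" (4x4, takes a point from world to camera coordinates); the wrist camera has in their place "mount" (4x4, takes a point from camera to tool coordinates, whose origin is the TCP and whose axes are the tool frame's). Camera axes: x right, y down, z forward; pixel columns grow to the right and rows downward; lengths in mm; the calibration is good to about 2 mm. A picture is of the moment at which its call begins: read the wrist's pose just before it. There is no depth.
- workorder.finish_job(): hands the job in, once; it reports no verdict.
Trained networks look in a picture, given as the dict that the camera call returned (one of the last four; its "shot" number tells which), for a name from the list of things; names that differ only in an ending like _2 or _b are one class to them, and where a whole thing is asked for, a point or a joint stands for the part that bears it (a point fixed in the world has none). Each returns a list of dicts, best first, with "confidence" (0 to 1); they miss things now and then, are a little off and sometimes report something else, mostly with a low value. They report only what shows in the picture. A call takes as long as a camera call. They do not tell look-alikes from the thing itself.
- nets.boxes_of(picture, target): "location" ([x, y, z] in mm, in world coordinates, good to about 4 mm: the middle of the surface that is visible of it).
- nets.spot_point(picture, target): "location" ([x, y, z] in mm, in world coordinates, good to about 4 mm: a listed point, or the origin of a listed thing).
The state is a dict: "time_s": time; "joints": joint angles; "dq": joint speeds; "tau": joint torques, N m; "eef_pos": TCP position; "ee_rot": TCP orientation; "force": force on the tool from outside, world axes, zero at the start; "wrist_torque": the same for the moment, N m; "grip_width": opening from 0.0 (shut) to 1.0 (fully open).
Only numpy, scipy, OpenCV 4.12 (cv2) and the standard library are available. Lean on these libraries where they do the work, as an engineer would, in place of code of your own. Each camera call takes 0.05 s, during which the arm holds its last target.

## Task

Get the blue tray of the low three-tray rack open: first slide the yellow clay tub with the green lid aside along the table by pushing it, so that the tray has a free way out, then put the closed fingertips into the blue tray behind its front wall, hook them on it (no pinching) and draw the tray out all the way to its stop. The tub must stay standing on the table, never lifted or tipped, and the tray must not bump into it as it comes out. Leave the other trays and all the other things as they are.

Things in the scene. Friction and masses are not known exactly. Their poses are not given: they have to be found in the camera images.
- blue_lip (a point): Point on the blue tray, moving with it: middle of the inner face of its front wall, at the top edge, 57 mm above the table. +x points into the tray (it is drawn out towards -x), y along the wall, z up. Wall 100 mm wide, 4 mm thick, with a lip turned 9 mm outwards. Behind it the tray is 92 mm wide, its floor 41 mm below this point, open from above for 52 mm when home, more as it comes out.
- tray_blue (a joint): Blue plastic tray (slides out of its plywood sleeve, the one to be opened): 0 = fully home, 0.12 m = drawn out to its stop; it starts at 0 to 0.012 m, stays where it is left, sliding resistance 1.5 N plus 5 N per m/s.
- tray_red (a joint): Red plastic tray (same make as the blue one): 0 = fully home, 0.12 m = drawn out to its stop; it starts at 0 to 0.012 m, stays where it is left, sliding resistance 1.5 N plus 5 N per m/s.
- tray_yellow (a joint): Yellow plastic tray (same make as the blue one): 0 = fully home, 0.12 m = drawn out to its stop; it starts at 0 to 0.012 m, stays where it is left, sliding resistance 1.5 N plus 5 N per m/s.
- sleeve_blue: Fixed plywood sleeve of the blue tray, 114 mm wide, 61 mm high, blue dot on top. Origin: centre of its underside, 6 mm above the table; +x to its back, z up. Top board (upper face 67 mm above the table) begins at x = -40 mm. Edge of the tray's lip at x = -109 mm when home, -229 when out; tray spans y = -50 to 50. In the tray a 28 mm high divider stands 75 mm behind the front wall.
- sleeve_red: The same sleeve with the red tray. The three sleeves stand side by side 118 mm apart on one plywood base board, facing the same way, in any order.
- sleeve_yellow: The same sleeve with the yellow tray.
- rack: Plywood base board, 240 by 372 mm, 6 mm thick, fixed to the table, under the three sleeves. Origin: on the table under the middle sleeve's origin, +x to the back. Its front edge lies at x = -115 mm. The table before it is free between the red-lidded tub and the mug, but for the yellow tub.
- tub: Yellow clay tub with a green lid, closed, standing loose on the table in front of the blue tray. 74 mm across, 85 mm high, 0.1 to 0.2 kg. Origin: centre of its underside, z up.
- red_tub: White clay tub with a red lid, same size as the yellow one, loose, beyond one end of the rack's front, to be left alone. Origin: centre of its underside.
- mug: White mug, 80 mm across and 90 mm high with a handle, loose, beyond the other end of the rack's front, to be left alone. Origin: centre of its underside.
- tin: Low round tin, 87 mm across, 31 mm high, loose on top of the rack towards its back, to be left alone. Origin: centre of its underside.
- camera: Silver and black instant camera, 62 by 115 by 66 mm, loose, at the right front of the table, to be left alone. Origin: centre of its underside.
- booklet: Dark red booklet, 88 by 125 by 6 mm, loose, flat on the table, to be left alone. Origin: centre of its underside.
- loose_lid: Green tub lid, 74 mm across, 14 mm high, loose, flat on the table, to be left alone. Origin: centre of its underside.
- red_lip (a point): The same point on the red tray.
- yellow_lip (a point): The same point on the yellow tray.
Things that resemble listed ones, but are neither listed nor needed, are in the scene too. Several things have the shape of the tub; the one meant has the colours described above.

How it is judged (in metres and radians):
On the way, in this order (a step that is already met when the one before it is completed fails the run):
1. the tub has been pushed clear of the blue tray's way out, with the tray still in ((y of tub in the frame of sleeve_blue above 0.088 m or y of tub in the frame of sleeve_blue below -0.088 m or x of tub in the frame of sleeve_blue below -0.268 m) and value of joint tray_blue below 0.03 m), for 0.1 s.
2. the fingers are behind the blue tray's front wall, bearing on the tray, which is coming out (contact force between the fingers and tray_blue above 0.4 N and x of the grasp point in the frame of blue_lip above 0.005 m and z of the grasp point in the frame of blue_lip below 0.04 m and value of joint tray_blue above 0.05 m and velocity of joint tray_blue above 0.005 m/s), for 0.1 s.
At the end, for the whole second after the job is handed in: The blue tray is out to its stop (within 8 mm), the yellow tub stands upright and at rest on the table clear of the tray's path, the red and yellow trays are within 12 mm and the other things within 20 mm of where they stood (value of joint tray_blue above 0.112 m and (y of tub in the frame of sleeve_blue above 0.088 m or y of tub in the frame of sleeve_blue below -0.088 m or x of tub in the frame of sleeve_blue below -0.268 m) and angle between tub's own z axis and vertical below 0.05 rad and height (world z) of tub below 0.004 m and linear speed of tub below 0.01 m/s and distance of each of red_lip, yellow_lip from where it was at the start of the episode below 0.012 m and distance of each of red_tub, mug, tin, camera, booklet, loose_lid from where it was at the start of the episode below 0.02 m); the robot touches nothing.
It fails at once if the tub is lifted off the table or tipped (height (world z) of tub above 0.012 m or angle between tub's own z axis and vertical above 0.3 rad).
It fails at once if the tray bumps the tub on its way out (value of joint tray_blue above 0.03 m and contact force between tray_blue and tub above 0.3 N).
It fails at once if the blue tray is pinched by its front wall (contact force between the fingers and tray_blue above 2 N and x of the grasp point in the frame of blue_lip between -0.007 and 0.003 m and z of the grasp point in the frame of blue_lip below 0.01 m and value of joint tray_blue above 0.03 m).
It fails at once if the red or the yellow tray is moved (distance of any of red_lip, yellow_lip from where it was at the start of the episode above 0.012 m).
It fails at once if one of the other things is moved or lifted (distance of any of red_tub, mug, tin, camera, booklet, loose_lid from where it was at the start of the episode above 0.02 m).
It also fails if it takes over 54 s, if anything falls off the work surface, if the arm or the gripper's body presses on something with over 40 N, if the wrist force passes 120 N, or if a joint passes its speed limit or range.

## Working session

There is one attempt and no reset: what is moved stays moved. The work goes in short steps, Python scripts to look and compute and a tool call to move; the robot and the scene stay as the last step left them, time stands still between calls to the robot, and variables do not carry over. Pictures are saved under pics/ and viewed, and the job is handed in when it is done.

Besides the shell and the picture viewer there is one more tool, called after ">>>" in YAML: its name, and indented under it one key for each argument. send_rows: Moves the arm, as the interface text tells. Its arguments: {"type":"object","properties":{"rows":{"type":"string"},"grip_force":{"type":"number"}},"required":["rows"]}

```bash
mkdir -p pics
python3 - <<'E'
from rig import ctrl,capture,nets
import cv2
s=ctrl.sense();print(s['time_s'],s['eef_pos'],s['ee_rot'],s['grip_width'],ctrl.pinch_z)
for c in ['scene','side']:
    p=capture(c);cv2.imwrite(f'pics/{c}0.png',p['pixels'][:,:,::-1])
    for t in ['tub','sleeve_blue','sleeve_red','sleeve_yellow','blue_lip','red_lip','yellow_lip','mug','red_tub','rack','camera','booklet','loose_lid','tin']:
        print(c,t,[([round(v) for v in r['location']],round(r['confidence'],2)) for r in nets.spot_point(p,t)][:4])
E
```

```text
0.0 [5.24733441e+02 4.55412538e-02 2.30741508e+02] [7.06660581e-01 1.08595799e-04 7.07552686e-01 9.15865409e-05] 0.998490388264531 18.700000000000003
scene tub [([494, -440, 2], 0.82), ([385, -30, 0], 0.76), ([287, 288, -3], 0.64), ([593, -185, 2], 0.58)]
scene sleeve_blue [([769, -147, 6], 0.74)]
scene sleeve_red [([719, 84, 9], 0.57)]
scene sleeve_yellow [([743, -27, 3], 0.7)]
scene blue_lip [([668, -167, 55], 0.75), ([766, 58, 70], 0.35)]
scene red_lip [([616, 65, 54], 0.56)]
scene yellow_lip [([638, -52, 61], 0.82)]
scene mug [([555, 270, -2], 0.83)]
scene red_tub [([649, -376, 3], 0.57)]
scene rack []
scene camera [([341, -376, 4], 0.6)]
scene booklet [([287, 284, -2], 0.82)]
scene loose_lid [([373, -148, -1], 0.77), ([592, -192, -1], 0.45)]
scene tin [([768, 59, 69], 0.67)]
side tub [([496, -437, 3], 0.93), ([384, -28, 3], 0.92), ([596, -186, 4], 0.81), ([742, -29, 6], 0.15)]
side sleeve_blue [([770, -145, 4], 0.72)]
side sleeve_red [([719, 83, 4], 0.83), ([669, -166, 60], 0.29)]
side sleeve_yellow [([745, -31, 5], 0.94)]
side blue_lip [([666, -168, 57], 0.6), ([594, -187, 2], 0.28)]
side red_lip [([616, 63, 56], 0.7)]
side yellow_lip [([637, -52, 59], 0.75)]
side mug [([553, 269, -1], 0.83)]
side red_tub [([648, -377, 0], 0.88), ([765, -146, 3], 0.33)]
side rack [([595, -188, 5], 0.64)]
side camera [([348, -382, -2], 0.64)]
side booklet [([290, 289, 4], 0.92)]
side loose_lid [([373, -147, 0], 0.71)]
side tin [([770, 57, 68], 0.9), ([637, -50, 60], 0.29)]
```

View pics/scene0.png

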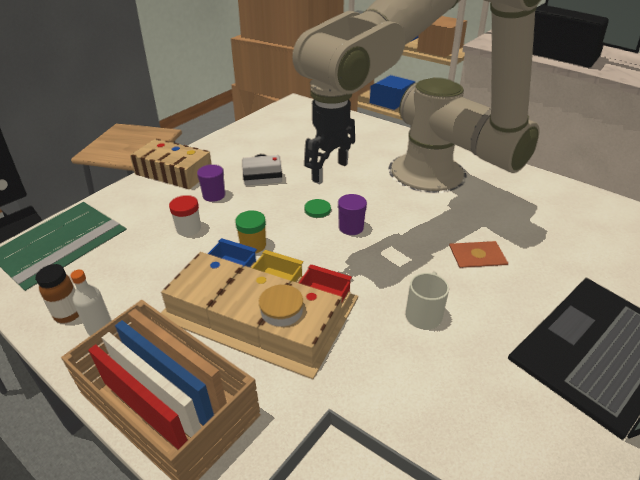

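View pics/side0.png

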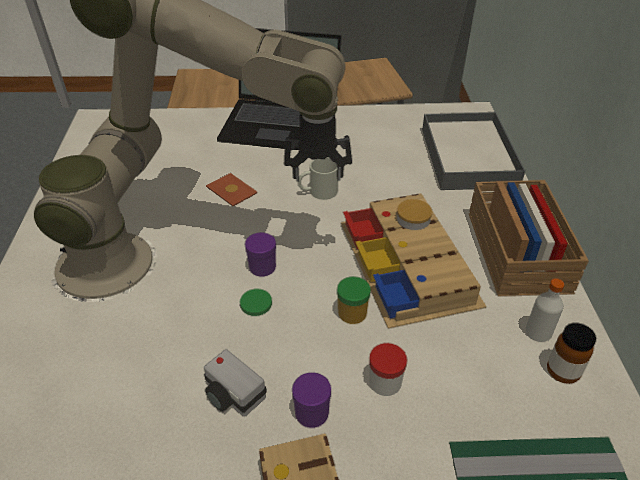

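The target tub is the yellow one with the green lid, at about (595, -186). It shows at px (353, 300) in the side picture and in front of the blue tray at px (250, 230) in the scene picture. The rack yaw comes out at about 12.3°, and in the sleeve frame the tub sits at about (-178, -2). I'll push it towards +y, into the free area in front of the yellow tray.

>>> send_rows:
  rows: "0 2 -5 2 -1; 0 4 -10 4 -2; 0 6 -15 6 -2.46; 0 8 -20 8 -2.46; 0 8 -25 8.5 -2.46; 0 8 -25.8 8.5 -2.46; 0 8 -25.8 8.5 -2.46; 0 8 -25.8 8.5 -2.46; 0 8 -25.8 8.5 -2.46"
  grip_force: 40

```text
time_s: 2.4
eef_pos: [610.1, -256.9, 151.5]
ee_rot: [0.703, -0.076, 0.703, 0.076]
force: [-0.3, 0.7, 0.5]
grip_width: 0.002
```

```bash
cat > h.py <<'E'
from rig import ctrl,capture,nets
import cv2,numpy as np
O=np.array([769.5,-146.5]);a=np.deg2rad(12.3)
X=np.array([np.cos(a),np.sin(a)]);Y=np.array([-np.sin(a),np.cos(a)])
def S(p): d=np.array(p[:2])-O; return np.round([d@X,d@Y,p[2]],1)
def st():
    s=ctrl.sense();from scipy.spatial.transform import Rotation as R
    r=R.from_quat(np.roll(s['ee_rot'],-1)).as_matrix()
    print('t',s['time_s'],'tcp',np.round(s['eef_pos'],1),'S',S(s['eef_pos']),'toolz yaw',np.rad2deg(np.arctan2(r[1,2],r[0,2])),'g',s['grip_width'],'F',np.round(s['force'],1))
    return s
def snap(c,n,ts):
    p=capture(c);cv2.imwrite(f'pics/{n}.png',p['pixels'][:,:,::-1])
    for t in ts:
        print(c,t,[(S(r['location']),np.round(r['location']),round(r['confidence'],2)) for r in nets.spot_point(p,t)][:5])
E
python3 - <<'E'
from h import *
st()
snap('side','side1',['tub','sleeve_blue','sleeve_red','blue_lip','red_tub'])
snap('scene','scene1',['tub','sleeve_blue','sleeve_red','blue_lip','red_tub'])
E
```

```text
t 2.4 tcp [ 610.1 -256.9  151.5] S [-179.3  -73.9  151.5] toolz yaw 12.359631310598337 g 0.0017054135758127655 F [-0.3  0.7  0.5]
side tub [(array([-353.9,  197.6,    3.9]), array([382., -29.,   4.]), 0.87), (array([-181.4,   -1.5,    5.8]), array([ 593., -187.,    6.]), 0.67), (array([-327.6, -229.1,   -0.5]), array([ 498., -440.,   -0.]), 0.55), (array([-375.8,  526.1,   -1. ]), array([290., 288.,  -1.]), 0.52)]
side sleeve_blue [(array([-3.3,  2.8,  3.3]), array([ 766., -144.,    3.]), 0.88)]
side sleeve_red [(array([  1.5, 234.8,   1.5]), array([721.,  83.,   2.]), 0.54)]
side blue_lip [(array([-102.1,   -1.7,   59.5]), array([ 670., -170.,   60.]), 0.81)]
side red_tub [(array([-165.6, -196.5,   -2.3]), array([ 650., -374.,   -2.]), 0.58)]
scene tub [(array([-351.8,  194.9,    2.8]), array([384., -31.,   3.]), 0.92), (array([-331. , -230.5,    3.4]), array([ 495., -442.,    3.]), 0.78)]
scene sleeve_blue [(array([-4. ,  0.4,  6.6]), array([ 766., -147.,    7.]), 0.66)]
scene sleeve_red [(array([ -0.9, 243.7,   5.5]), array([717.,  91.,   6.]), 0.76)]
scene blue_lip [(array([-102.8,    1.3,   57.8]), array([ 669., -167.,   58.]), 0.67)]
scene red_tub [(array([-167.6, -198.5,   -2.2]), array([ 648., -376.,   -2.]), 0.6)]
```

View pics/side1.png

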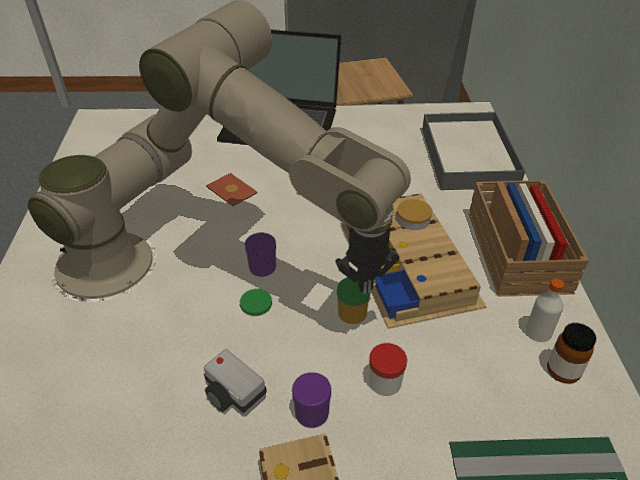

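The picture shows the shut gripper at px (365, 270), just beyond and above the tub at px (353, 300). Both readings agree with the plan. Next I descend beside the tub.

>>> send_rows:
  rows: "0 4 0 0 0; 0 8 0 -0.1 0; 0 11 0 -0.1 0; 0 12.8 0 -0.1 0; 0 12.8 0 -0.1 0; 0 12.8 0 -0.1 0; 0 12.8 0 -0.1 0"

```text
time_s: 3.7
eef_pos: [609.8, -258.7, 25.0]
ee_rot: [0.704, -0.076, 0.702, 0.075]
force: [-0.7, 0.2, 0.5]
grip_width: -0.002
```

Run:
```python
from h import *
st()
snap('side','side2',['tub'])
snap('wrist','wrist2',['tub'])
```

```text
t 3.7 tcp [ 609.8 -258.7   25. ] S [-180.   -75.6   25. ] toolz yaw 12.303195141713292 g -0.001907669246235368 F [-0.7  0.2  0.5]
side tub [(array([-328.3, -223.7,    1.9]), array([ 496., -435.,    2.]), 0.83), (array([-350.9,  196.1,    3.7]), array([385., -30.,   4.]), 0.58), (array([-177.3,   -3.2,    2.4]), array([ 597., -187.,    2.]), 0.47)]
wrist tub [(array([-1.842e+02, -1.000e-01, -2.300e+00]), array([ 590., -186.,   -2.]), 0.76)]
```

View pics/side2.png

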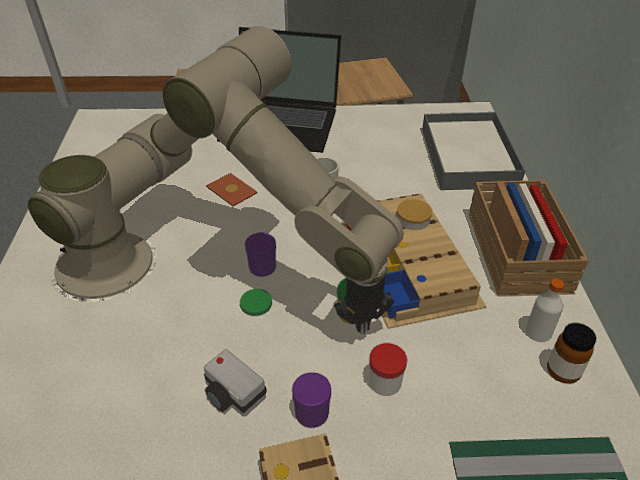

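View pics/wrist2.png

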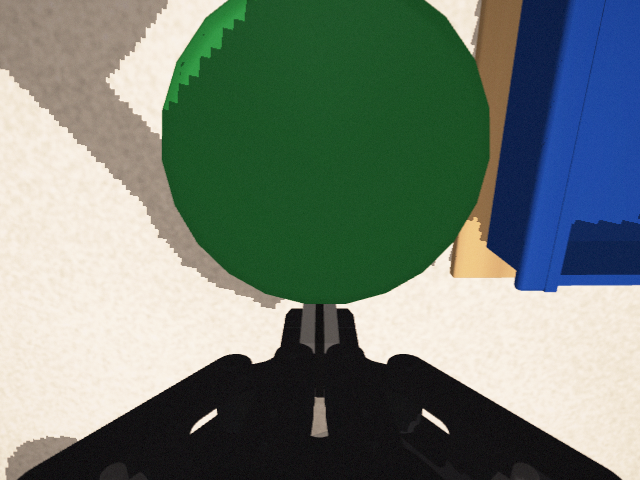

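The wrist view shows the green lid centred at about px (326, 135), in line with the shut fingers at px (320, 330). The blue tray is clear on the right. Pushing along sleeve +y.

>>> send_rows:
  rows: "0 0.2 1 0 0; 0 0.3 1.8 0 0; 0 0.3 2.4 0 0; 0 0.3 3 0 0; 0 0.3 3.6 0 0; 0 0.3 4.2 0 0; 0 0.3 4.8 0 0; 0 0.3 5.4 0 0; 0 0.3 6 0 0; 0 0.3 6.6 0 0; 0 0.3 7 0 0; 0 0.3 7 0 0"

```text
time_s: 5.1
eef_pos: [593.9, -189.1, 20.2]
ee_rot: [0.703, -0.076, 0.703, 0.076]
force: [-0.6, 0.4, -0.0]
grip_width: -0.003
```

Run:
```python
from h import *
st()
snap('side','side3',['tub','yellow_lip','blue_lip'])
snap('wrist','wrist3',['tub'])
```

```text
t 5.1 tcp [ 593.9 -189.1   20.2] S [-180.6   -4.2   20.2] toolz yaw 12.330528337031874 g -0.002836587723607752 F [-0.6  0.4 -0. ]
side tub [(array([-351.7,  199.5,    5.9]), array([383., -26.,   6.]), 0.96), (array([-329.4, -226.2,    1.7]), array([ 496., -438.,    2.]), 0.95), (array([-183.4,   46.6,    1.5]), array([ 580., -140.,    2.]), 0.59)]
side yellow_lip [(array([-109.1,  121.7,   63.9]), array([637., -51.,  64.]), 0.64)]
side blue_lip [(array([-102.8,   -1.3,   54.9]), array([ 669., -170.,   55.]), 0.95)]
wrist tub [(array([-182.8,   50.8,   -1. ]), array([ 580., -136.,   -1.]), 0.9)]
```

View pics/wrist3.png

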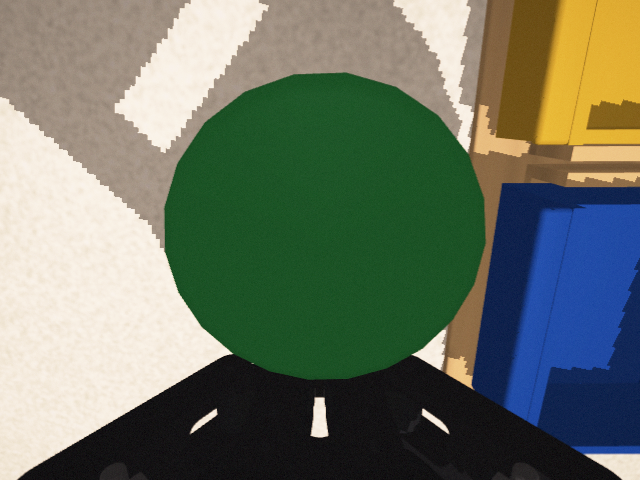

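The tub slides straight: its lid is centred at px (325, 225), and the tub is now at sleeve y≈48. I'll carry on about 68 mm, then back off.

>>> send_rows:
  rows: "0 0 0.6 0 0; 0 0 1.2 0 0; 0 0 1.8 0 0; 0 0 2.4 0 0; 0 0 3 0 0; 0 0 3.6 0 0; 0 0 4.2 0 0; 0 0 4.8 0 0; 0 0 5.4 0 0; 0 0 6 0 0; 0 0 6.4 0 0; 0 0 6.7 0 0"

```text
time_s: 6.6
eef_pos: [579.8, -124.0, 20.3]
ee_rot: [0.703, -0.076, 0.703, 0.076]
force: [0.5, -1.8, 1.7]
grip_width: 0.001
```

>>> send_rows:
  rows: "0 0 0 0 0; 0 0 -0.5 0 0; 0 0 -2 0 0; 0 0 -5 0 0; 0 0 -5 0 0; 0 -4 -5 0 0; 0 -8 -5 0 0; 0 -11 -5 0 0; 0 -11 -5 0 0; 0 -11 -5 0 0"

```text
time_s: 7.6
eef_pos: [590.4, -173.6, 130.1]
ee_rot: [0.703, -0.076, 0.703, 0.076]
force: [0.0, 0.9, -1.0]
grip_width: 0.001
```

Run:
```python
from h import *
st()
snap('side','side4',['tub','yellow_lip','blue_lip'])
snap('scene','scene4',['tub','blue_lip'])
snap('wrist','wrist4',['tub','blue_lip'])
```

```text
t 7.6 tcp [ 590.4 -173.6  130.1] S [-180.8   11.7  130.1] toolz yaw 12.27754099115132 g 0.0013333917420130206 F [ 0.   0.9 -1. ]
side tub [(array([-350.3,  196. ,    1.2]), array([386., -30.,   1.]), 0.9), (array([-327.2, -227.7,    0.4]), array([ 498., -439.,    0.]), 0.81), (array([-177.5,  114.1,    1. ]), array([572., -73.,   1.]), 0.61)]
side yellow_lip [(array([-110.2,  120.6,   61. ]), array([636., -52.,  61.]), 0.63), (array([-2.9,  1.9,  4.9]), array([ 766., -145.,    5.]), 0.21)]
side blue_lip [(array([-103. ,   -2.1,   55.9]), array([ 669., -170.,   56.]), 0.83), (array([ 42.7, 197.9,  69.2]), array([769.,  56.,  69.]), 0.28)]
scene tub [(array([-184.9,  114.4,   -2.9]), array([564., -74.,  -3.]), 0.83), (array([-349.8,  196.8,    1.3]), array([386., -29.,   1.]), 0.74), (array([-329. , -227.6,    5.2]), array([ 496., -439.,    5.]), 0.67), (array([-106.5,  123.3,   59.4]), array([639., -49.,  59.]), 0.34), (array([-378.2,  523.7,   -0.8]), array([288., 285.,  -1.]), 0.16)]
scene blue_lip [(array([-103.1,   -2.4,   56.4]), array([ 669., -171.,   56.]), 0.79), (array([ -0.9, 119.4,   5.9]), array([743., -30.,   6.]), 0.24)]
wrist tub [(array([-1.814e+02,  1.176e+02,  1.000e-01]), array([567., -70.,   0.]), 0.96)]
wrist blue_lip [(array([-102.4,    4. ,   55.5]), array([ 669., -164.,   56.]), 0.9), (array([-182. ,  116.4,   -3.9]), array([567., -72.,  -4.]), 0.66)]
```

View pics/side4.png

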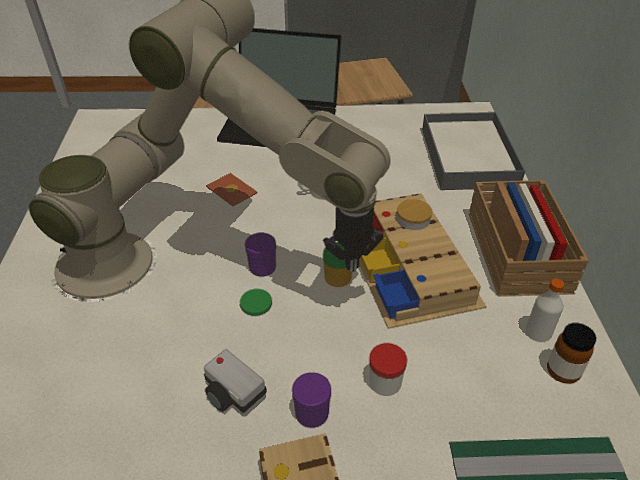

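View pics/wrist4.png

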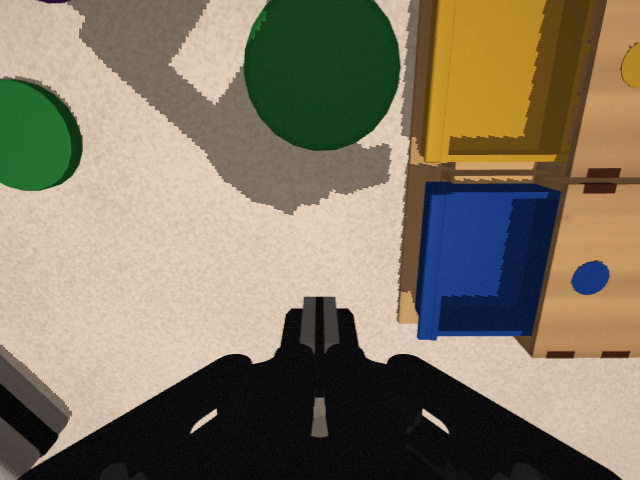

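The tub stands at about (-181, 115) in the sleeve frame, past the 88 mm limit. The blue tray hasn't moved (lip x≈-103, about 7 mm out). Now I turn the jaws parallel to the wall and go above the tray opening.

>>> send_rows:
  rows: "0 0 -0.4 1 1.7; 0 0 -0.8 2 3.4; 0 0 -1.2 3 5.1; 0 0 -1.7 4 6.8; 0 0 -1.7 5 8.5; 0 0 -1.7 6 10.2; 0 0 -1.7 7 11.9; 0 0 -1.7 8 13.6; 0 0 -1.7 9 15.3; 0 0 -1.7 10 17; 0 0 -1.7 10.5 18; 0 0 -1.7 10.5 18"

```text
time_s: 9.3
eef_pos: [697.0, -167.2, 129.8]
ee_rot: [0.551, 0.444, 0.551, -0.444]
force: [-0.2, -0.6, 0.9]
grip_width: -0.003
```

>>> send_rows:
  rows: "0 0 0 0 0; 0 0 0 0 0; 0 0 0 0 0"

```text
time_s: 9.6
eef_pos: [696.5, -167.6, 130.4]
ee_rot: [0.551, 0.443, 0.551, -0.443]
force: [-0.8, -0.7, -0.3]
grip_width: 0.002
```

Run:
```python
from h import *
s=st();print(np.round(s['joints'],2))
snap('scene','scene5',['blue_lip','sleeve_blue'])
snap('side','side5',['blue_lip'])
snap('wrist','wrist5',['blue_lip','sleeve_blue'])
```

```text
t 9.6 tcp [ 696.5 -167.6  130.4] S [-75.8  -5.1 130.4] toolz yaw -77.65225037810175 g 0.0022487573093123462 F [-0.8 -0.7 -0.3]
[-0.4   0.83  0.93 -0.    1.38  0.96]
scene blue_lip [(array([-101. ,    1.9,   56.8]), array([ 670., -166.,   57.]), 0.74)]
scene sleeve_blue [(array([-1.9,  1.9,  3.2]), array([ 767., -145.,    3.]), 0.79), (array([-379. ,  522.8,   -2. ]), array([288., 284.,  -2.]), 0.32)]
side blue_lip [(array([-102.2,    0.4,   56.4]), array([ 670., -168.,   56.]), 0.76)]
wrist blue_lip [(array([-101.7,    3.4,   55. ]), array([ 669., -165.,   55.]), 0.94)]
wrist sleeve_blue [(array([-2.3,  1.4,  6.1]), array([ 767., -146.,    6.]), 0.59)]
```

View pics/wrist5.png

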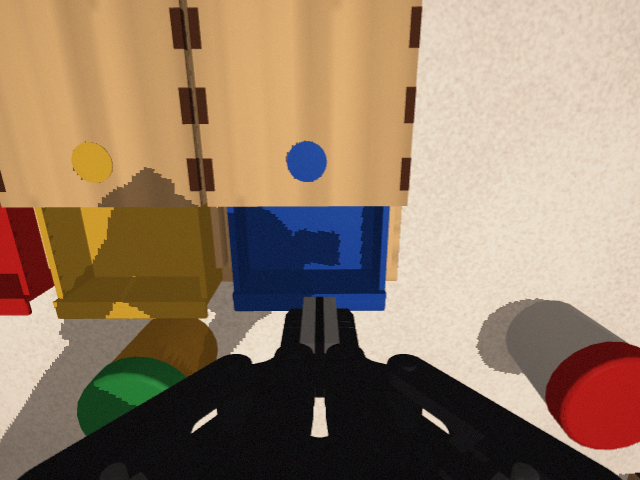

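View pics/scene5.png

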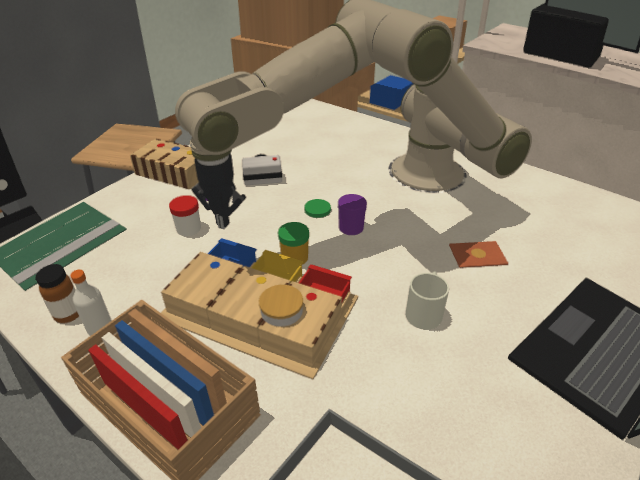

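The wrist view shows the blue tray's opening between the board edge at px row 207 and the wall at px row ~292, columns 232–388. The fingers are aligned at column 320, and all three cameras put the lip at x≈-102. Descending into the opening.

>>> send_rows:
  rows: "0 3 0.2 0 0; 0 5 0.2 0 0; 0 7 0.2 0 0; 0 8.5 0.2 0 0; 0 9.5 0.2 0 0; 0 10.2 0.2 0 0; 0 10.2 0.2 0 0; 0 10.2 0.2 0 0"

```text
time_s: 10.8
eef_pos: [699.0, -167.2, 29.1]
ee_rot: [0.551, 0.444, 0.55, -0.443]
force: [0.6, -0.3, -0.1]
grip_width: -0.002
```

Run:
```python
from h import *
s=st()
snap('side','side6',['blue_lip'])
snap('wrist','wrist6',['blue_lip'])
```

```text
t 10.8 tcp [ 699.  -167.2   29.1] S [-73.3  -5.2  29.1] toolz yaw -77.69805375844913 g -0.002095629263575885 F [ 0.6 -0.3 -0.1]
side blue_lip [(array([-102.4,   -1.8,   57.5]), array([ 670., -170.,   58.]), 0.8)]
wrist blue_lip [(array([-101.6,    3.1,   56.4]), array([ 670., -165.,   56.]), 0.83)]
```

View pics/wrist6.png

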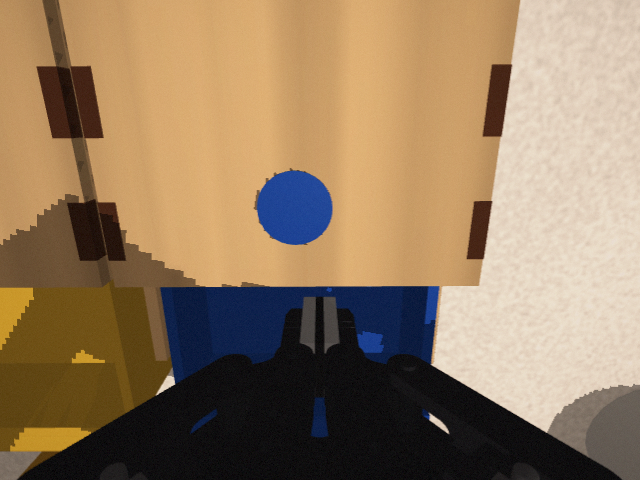

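View pics/side6.png

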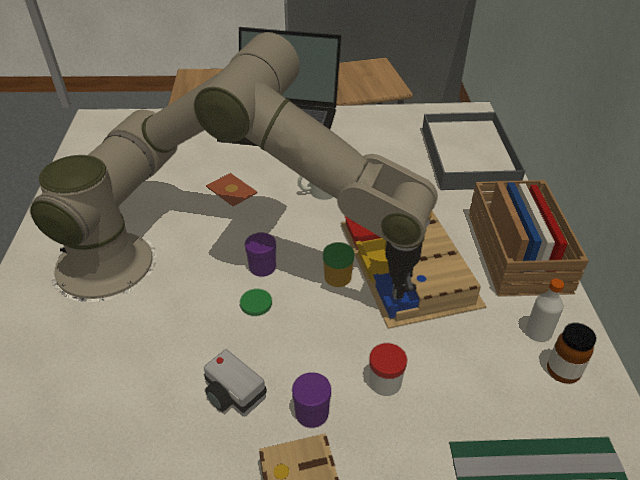

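The fingertips are inside the tray with no contact force. In the side view they sit at px (402, 298), behind the front wall. Drawing out steadily.

>>> send_rows:
  rows: "0 0 -0.6 0 0; 0 0 -1.2 0 0; 0 0 -1.8 0 0; 0 0 -2.4 0 0; 0 0 -3 0 0; 0 0 -3.6 0 0; 0 0 -4.2 0 0; 0 0 -4.8 0 0; 0 0 -5.4 0 0; 0 0 -6 0 0; 0 0 -6.6 0 0; 0 0 -7.2 0 0"

```text
time_s: 12.2
eef_pos: [627.9, -182.6, 28.4]
ee_rot: [0.551, 0.444, 0.551, -0.444]
force: [2.1, -0.6, -0.5]
grip_width: 0.001
```

Run:
```python
from h import *
s=st()
snap('side','side7',['blue_lip','tub'])
snap('scene','scene7',['blue_lip','tub','yellow_lip'])
```

```text
t 12.2 tcp [ 627.9 -182.6   28.4] S [-146.    -5.1   28.4] toolz yaw -77.70223645301337 g 0.0013985043603773229 F [ 2.1 -0.6 -0.5]
side blue_lip [(array([-160.2,   -0.5,   55.7]), array([ 613., -181.,   56.]), 0.58)]
side tub [(array([-3.521e+02,  1.970e+02,  2.000e-01]), array([384., -29.,   0.]), 0.83), (array([-178.8,  114.6,    4.2]), array([570., -73.,   4.]), 0.7), (array([-328.7, -229. ,   -2.3]), array([ 497., -440.,   -2.]), 0.6)]
scene blue_lip [(array([-156.9,   -1.1,   56.1]), array([ 616., -181.,   56.]), 0.56)]
scene tub [(array([-183.6,  111.9,   -1.6]), array([566., -76.,  -2.]), 0.89), (array([-329. , -230.3,    4.6]), array([ 497., -442.,    5.]), 0.89), (array([-348.3,  196. ,    0.7]), array([387., -29.,   1.]), 0.88), (array([-121.4,  453.7,   -0.6]), array([554., 271.,  -1.]), 0.74)]
scene yellow_lip [(array([-107.6,  123.3,   58.5]), array([638., -49.,  58.]), 0.91), (array([-385.7,   84.2,    2.3]), array([ 375., -146.,    2.]), 0.32)]
```

View pics/side7.png

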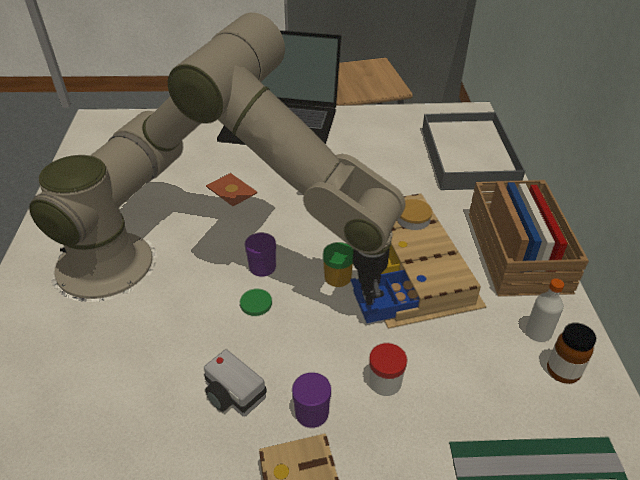

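The tray follows, with about 2 N of pull, and is now about 61 mm out. It clears the tub, which hasn't moved. About 58 mm is left.

>>> send_rows:
  rows: "0 0 -0.6 0 0; 0 0 -1.2 0 0; 0 0 -1.8 0 0; 0 0 -2.4 0 0; 0 0 -3 0 0; 0 0 -3.6 0 0; 0 0 -4.2 0 0; 0 0 -4.8 0 0; 0 0 -5.2 0 0; 0 0 -5.5 0 0; 0 0 -5.7 0 0; 0 0 -5.7 0 0"

```text
time_s: 13.75
eef_pos: [572.4, -194.6, 28.4]
ee_rot: [0.551, 0.443, 0.551, -0.444]
force: [0.2, 0.2, 0.1]
grip_width: -0.001
```

>>> send_rows:
  rows: "0 0 -0.1 0 0; 0 0 -0.2 0 0; 0 0 -0.2 0 0"

```text
time_s: 14.05
eef_pos: [570.7, -195.0, 28.4]
ee_rot: [0.551, 0.444, 0.551, -0.444]
force: [1.9, -0.7, -0.5]
grip_width: 0.001
```

Run:
```python
from h import *
s=st()
snap('side','side8',['blue_lip','tub'])
snap('scene','scene8',['blue_lip','tub','yellow_lip'])
```

```text
t 14.05 tcp [ 570.7 -195.    28.4] S [-204.6   -5.    28.4] toolz yaw -77.69494152166384 g 0.0005041969985240953 F [ 1.9 -0.7 -0.5]
side blue_lip [(array([-217.8,   -0.3,   59.9]), array([ 557., -193.,   60.]), 0.7)]
side tub [(array([-329.5, -224.1,   -0.7]), array([ 495., -436.,   -1.]), 0.93), (array([-351.5,  199.9,    3.5]), array([384., -26.,   4.]), 0.84), (array([-181.9,  115.3,    3.4]), array([567., -73.,   3.]), 0.58), (array([-110.3,  118.7,   60. ]), array([636., -54.,  60.]), 0.58), (array([-375.3,  529.6,    1. ]), array([290., 291.,   1.]), 0.29)]
scene blue_lip [(array([-2.159e+02,  2.000e-01,  5.730e+01]), array([ 558., -192.,   57.]), 0.83)]
scene tub [(array([-332.8, -229.4,    5.1]), array([ 493., -442.,    5.]), 0.78), (array([-347.3,  196.7,    2.4]), array([388., -28.,   2.]), 0.58), (array([-181.7,  114.7,    1.3]), array([568., -73.,   1.]), 0.57), (array([-466.5, -136.6,    2.9]), array([ 343., -379.,    3.]), 0.3)]
scene yellow_lip [(array([-108.5,  121. ,   55.8]), array([638., -51.,  56.]), 0.78)]
```

Nearly at the stop. I'll creep on until the force rises clearly.

>>> send_rows:
  rows: "0 0 -0.1 0 0; 0 0 -0.2 0 0; 0 0 -0.3 0 0; 0 0 -0.3 0 0"

```text
time_s: 14.8
eef_pos: [568.7, -195.4, 28.4]
ee_rot: [0.552, 0.444, 0.55, -0.443]
force: [7.8, 1.9, -2.7]
grip_width: 0.003
```

>>> send_rows:
  rows: "0 0 -0.1 0 0; 0 0 -0.2 0 0; 0 0 -0.2 0 0"

```text
time_s: 15.1
eef_pos: [568.7, -195.5, 28.5]
ee_rot: [0.553, 0.445, 0.548, -0.442]
force: [20.3, 3.8, -9.7]
grip_width: 0.0
```

It's at the stop: 20 N and no further motion. Easing off the wall and lifting out.

>>> send_rows:
  rows: "0 0 0.5 0 0; 0 0 1.3 0 0; 0 0 1.3 0 0; 0 -3 1.3 0 0; 0 -7 1.3 0 0; 0 -11 1.3 0 0; 0 -15 1.3 0 0; 0 -15 1.3 0 0; 0 -15 1.3 0 0"

```text
time_s: 16.0
eef_pos: [578.3, -193.3, 178.6]
ee_rot: [0.551, 0.444, 0.55, -0.444]
force: [-0.0, 1.2, 0.1]
grip_width: 0.002
```

Run:
```python
from h import *
s=st()
snap('side','side9',['blue_lip','tub','red_tub','yellow_lip','red_lip','mug'])
snap('scene','scene9',['blue_lip','tub','red_tub','yellow_lip','red_lip','tin'])
snap('wrist','wrist9',['blue_lip','tub'])
```

```text
t 16.0 tcp [ 578.3 -193.3  178.6] S [-196.7   -5.   178.6] toolz yaw -77.70373222661026 g 0.0017204806232228836 F [-0.   1.2  0.1]
side blue_lip [(array([-217.9,    0. ,   58.2]), array([ 557., -193.,   58.]), 0.93)]
side tub [(array([-352. ,  199.1,    1.7]), array([383., -27.,   2.]), 0.71), (array([-180.6,  116. ,    2. ]), array([568., -72.,   2.]), 0.7), (array([-3.294e+02, -2.216e+02, -1.000e-01]), array([ 495., -433.,   -0.]), 0.61)]
side red_tub [(array([-165.6, -194.6,    0.4]), array([ 649., -372.,    0.]), 0.7)]
side yellow_lip [(array([-110.5,  116.8,   59.2]), array([637., -56.,  59.]), 0.88)]
side red_lip [(array([-105.4,  237. ,   53. ]), array([616.,  63.,  53.]), 0.95)]
side mug [(array([-124. ,  452.3,   -3.4]), array([552., 269.,  -3.]), 0.6)]
scene blue_lip [(array([-219.3,   -0.9,   56.5]), array([ 555., -194.,   56.]), 0.65)]
scene tub [(array([-181.9,  113.9,    0.9]), array([568., -74.,   1.]), 0.91), (array([-349.1,  198.3,   -0.7]), array([386., -27.,  -1.]), 0.84), (array([-329.4, -228.3,    4.3]), array([ 496., -440.,    4.]), 0.65)]
scene red_tub [(array([-167.7, -199.2,   -0.9]), array([ 648., -377.,   -1.]), 0.57)]
scene yellow_lip [(array([-109.4,  122.7,   57.5]), array([636., -50.,  58.]), 0.79), (array([-4.3,  3.2,  7.3]), array([ 765., -144.,    7.]), 0.29)]
scene red_lip [(array([-106. ,  237.3,   55.3]), array([615.,  63.,  55.]), 0.96)]
scene tin [(array([ 39.7, 199.5,  68.6]), array([766.,  57.,  69.]), 0.9)]
wrist blue_lip [(array([-214.5,    3.2,   59.4]), array([ 559., -189.,   59.]), 0.89)]
wrist tub [(array([-185.5,  115.2,   -3.2]), array([564., -74.,  -3.]), 0.97), (array([-328.9, -221.6,   -3.2]), array([ 495., -433.,   -3.]), 0.92), (array([-348.1,  196. ,    2.5]), array([388., -29.,   2.]), 0.61)]
```

View pics/side9.png

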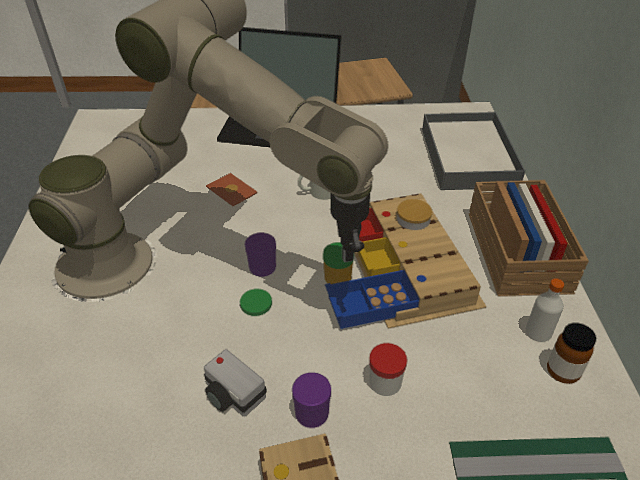

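View pics/wrist9.png

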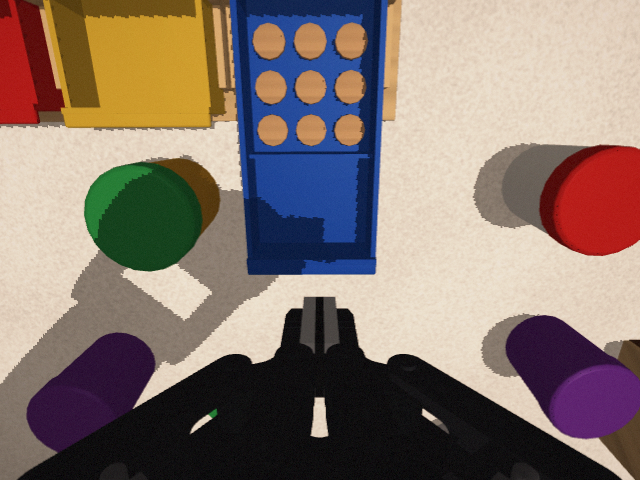

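The blue tray is fully out: in the wrist view its front wall is at px (312, 265). The yellow tub stands upright beside it at px (145, 215), well clear. Everything else is where it was, and the gripper is free.

```bash
python3 -c "
from rig import workorder
print(workorder.finish_job())"
```

```text
the job is handed in; nothing more can be done
None
```

The blue tray is drawn out to its stop, and I handed the job in at about 16 s of the 54 s allowed. `finish_job` gave no verdict.

- **Tub:** I pushed the yellow tub with the green lid sideways with the closed fingers, about 115 mm along the rack's front. It now stands upright at about (-181, 115) mm in the blue sleeve's frame, past the 88 mm limit. It did not move when the tray came out.
- **Tray:** I put the closed fingertips behind the blue tray's front wall, without pinching, and pulled. At the end the force rose to 20 N with no further motion. The side and scene cameras put the lip at x ≈ -218 to -219 mm, with about -216 expected at the stop. The wrist camera read -214.5, within the networks' 4 mm accuracy.
- **Other things:** The red and yellow trays, red-lidded tub, mug and tin measured within about 6 mm of their starting places, which is close to the measurement noise. I checked the camera, booklet and loose lid only by eye in the last pictures, and they looked unmoved.
- **Gripper:** It was raised clear of everything at hand-in. No check failed.

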